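Refit the chip cup under the bench cyclone

TASK

The yellow chip cup of the small bench cyclone has been emptied and must go back on. Take it by its black handle, offer it up from below into the dark collar with the handle under the white mark until the rim meets the sprung seal, then swing the handle anticlockwise (seen from above) into the red band until the lugs bind, and nip it up about ten degrees further so that it hangs locked by itself. Do not force it, and leave the other things on the bench alone.

Things in the scene. Friction and masses are not known exactly. Their poses are not given: they have to be found in the camera images.
- cup: yellow plastic chip cup, loose, about 0.2 kg, standing upright at the start; 78 mm wide, 66 mm high with the neck; origin on its axis at the underside, z up, handle along its own -x. Above 46 mm it has a neck 64.6 mm wide with three steel lugs 12 mm wide, out to 40 mm radius, 58 to 64 mm above the underside, at 0, 130 and 235 degrees from the handle (anticlockwise from above)
- handle_grip (a point): middle of the cup's flat-sided black handle, 120 mm from the cup's axis and 36 mm above its underside; the black grip is 90 mm long along the cup's x, 18 mm wide, 22 mm high
- cup_rim (a point): centre of the cup's top rim, 66 mm above its underside on the axis. With the lugs on their ramps the rim stands 12.5 mm over the mouth at 30 degrees from the white mark, and 0.16 mm higher per degree: loose until the seal is squeezed, binding from there (up to about 8 N at the handle). Ten degrees on, the ledges carry some 20 N and friction holds the cup. Dead stop at 71 degrees
- cyclone: small grey bench cyclone, fixed, 316 mm high; a column of aluminium profile stands 76 mm behind its axis (at its own +x), a dark base plate 12 mm thick reaches from 55 mm before to 135 mm behind the axis and 65 mm to each side. Nothing else is wider than 48 mm from the axis but an inlet stub to its right (-y), over 240 mm up. Origin on the axis at bench height, z up, front to its own -x
- mouth (a point): centre of the open underside of the dark collar, on the cyclone's axis 115 mm above the bench. Collar 96 mm wide, 34 high; bore 84, with three ledges in to 34 mm radius (1.6 mm play round the cup's neck and lugs). Above them a flat sprung seal faces down, 10.5 to 16.5 mm above the mouth: how worn it is differs and is not measured. Pushed up it gives 1.6 N at once, then 8 N per mm, over 5 mm
- open_mark (a point): white upright mark on the collar's outer face, 12 mm above the mouth, at bearing 120 degrees in the cyclone's frame (anticlockwise from its +x). The lugs pass the ledges only with the handle under it, within 5 degrees; they are clear of the ledges' ends once the rim meets the seal. A red band on the collar runs from 20 to 70 degrees anticlockwise of it
- ipa_bottle: white dropper bottle with red cap, 40 mm wide, 116 mm high; a bystander, origin at the centre of its underside
- part_carton: small brown carton, 50x70x45 mm; a bystander, origin at the centre of its underside
- base_plate: black metal plate, 52x73x9 mm; a bystander, origin at the centre of its underside
- notebook: dark blue hardback notebook, 210x152x18 mm; a bystander, origin at the centre of its underside
- marker_pen: marker pen with black cap, 132 mm long; a bystander, origin at the centre of its underside
- hex_key: long steel hex key, 167 mm; a bystander, origin at the centre of its underside

How it is judged:
By the outcome, as a careful person would: the job done as asked, in the order asked, and still so for the second after the job is handed in, with the robot touching nothing.
It also fails if it takes over 61 s, if anything falls off the work surface, if the arm or the gripper's body presses on something with over 40 N, if the wrist force passes 120 N, or if a joint passes its speed limit or range.

ROBOT

A 6-joint arm with a two-finger parallel gripper is mounted at the origin on a cart in front of the work surface, level with it; the furniture and walls round the work are solid. World frame = base frame: x ahead of the robot, y to its left, z up, the work surface at z = 0. Lengths are in m, angles in rad, forces in N, time in s.
With the tool pointing down it reaches from about 0.25 to 0.775 m from the base axis. Payload 4 kg.
Tool frame: the origin (TCP) lies at the centre of the arm's flange, where the gripper is bolted on; the fingertips stand 199 mm ahead of it and the grasp point (between the pads) lies 180 mm ahead of it; z points along the fingers, y is the line along which they close (so a half turn about z gives the same grasp; the last joint's range is limited). The gripper opens to 94 mm and grips with 3 to 60 N. Pads are 16 mm wide; open, the fingers measure 119 mm over their backs; the gripper's body (75 mm by 177 mm) begins 78 mm behind the grasp point.
Start: joints at [-1.204, 0.087, 1.371, -0, 1.684, -0.103], TCP at [0.249, -0.49, 0.405] pointing down, gripper open.
Joint ranges: [-3.1, 3.1], [-0.76, 2.03], [0.27, 2.55], [-1.08, 4.22], [0.17, 2.65], [-2.57, 2.57]. Speed limits (rad/s): [2.79, 2.79, 3.14, 3.14, 3.14, 3.14].

INTERFACE

Orientations are given as [roll, pitch, yaw] about the fixed x, y, z axes, in that order (R = Rz(yaw) Ry(pitch) Rx(roll)).
In Python, from bench import robot, eyes, models gives the robot as it stands.
- The arm moves only by the tool step_arm, never from a script. Its argument "commands" is a list that holds one entry, the list of rows, each a list of 7 numbers: the shift along the tool's x, y, z in mm, then the turn, a rotation vector about the tool's x, y, z in rad, then the finger opening in mm, from 0 to 94. In form: [[[tx, ty, tz, wx, wy, wz, gripper], ...]]. A call has 1 to 20 rows; each row shifts and turns the commanded pose from where the row before left it, along the tool's axes as they then stand; what a row does not reach is not made up. A row lasts 1/8 s, in which the tool goes at most 62.5 mm and 10.7 degrees, less where a joint would pass 70% of its speed; a pose out of reach is approached as far as the arm can. A call is refused whole if a number of a shift passes 62.5 or a number of a turn 0.188, either way. A call with a gripper value outside its range is refused whole. The fingers move at their own pace and stop on an object; the grip force is fixed at half the most. Time passes only in rows, so rows that do not move let the fingers close. It gives the time, the measured TCP pose, the force, the opening and the grip force at its end, in the units of the state.
- robot.get_obs(): the state, without advancing time (a new reading comes with each control period).
- eyes.snapshot(name): name is "side" or "top"; returns a dict with "color" (384x512x3 uint8, red, green, blue), "camera_matrix" (3x3 intrinsics, pixels), "eye" and "rotation" of the camera in the world. Camera axes: x right, y up, looking along -z (the intrinsics and any distortion apply to the point x, -y, -z); pixel columns grow to the right and rows downward; lengths in m; the calibration is good to about 2 mm. A picture is of the moment at which its call begins. There is no depth.
- robot.close_job(): hands the job in; it is judged then, once.
Trained networks look in a picture, given as the dict that the camera call returned (one of the last four; its "shot" number tells which), for a name from the list of things; names that differ only in an ending like _2 or _b are one class to them, and where a whole thing is asked for, a point or a joint stands for the part that bears it (a point fixed in the world has none). Each returns a list of dicts, best first, with "confidence" (0 to 1); they miss things now and then, are a little off and sometimes report something else, mostly with a low value. They report only what shows in the picture. A call takes as long as a camera call.
- models.masks_of(picture, query): "mask" (384x512 bool, what is visible of it) and "xy" ([column, row] in pixels, amid what is visible of it).
- models.tip_of(picture, query): "xy" ([column, row] in pixels: a listed point, or the origin of a listed thing).
The state is a dict: "time": time; "joint_positions": joint angles; "qvel": joint speeds; "joint_torque": joint torques, N m; "tool_pos": TCP position; "ee_rot": TCP orientation; "wrist_force": force on the tool from outside, world axes, zero at the start; "wrist_torque": the same for the moment, N m; "width": finger opening in m; "finger_force": force on a finger pad.
Only numpy, scipy, OpenCV 4.12 (cv2) and the standard library are available. Lean on these libraries where they do the work, as an engineer would, in place of code of your own. Each camera call takes 0.05 s, during which the arm holds its last target. There are 200 camera calls.

## Working session

There is one attempt and no reset: what is moved stays moved. The work goes in short steps, Python scripts to look and compute and a tool call to move; the robot and the scene stay as the last step left them, time stands still between calls to the robot, and variables do not carry over. Pictures are saved under pics/ and viewed, at most 10 in all, crops included, and the job is handed in when it is done.

Besides the shell and the picture viewer there is one more tool, called after ">>>" by a JSON object that holds its "method" and its "body". step_arm: Moves the arm, as the interface text tells. Its arguments: {"type":"object","properties":{"commands":{"type":"array"}},"required":["commands"]}

```bash
mkdir -p pics; cat > h.py <<'E'
import numpy as np, cv2
from bench import robot, eyes, models
from scipy.spatial.transform import Rotation as R
def ray(p,xy):
    K=np.array(p["camera_matrix"]); d=np.linalg.inv(K)@np.array([xy[0],xy[1],1.0])
    return np.array(p["eye"]), np.array(p["rotation"])@np.array([d[0],-d[1],-d[2]])
def atz(p,xy,z):
    e,d=ray(p,xy); return e+d*(z-e[2])/d[2]
def tri(rs):
    A=np.zeros((3,3));b=np.zeros(3)
    for e,d in rs:
        d=d/np.linalg.norm(d);M=np.eye(3)-np.outer(d,d);A+=M;b+=M@e
    x=np.linalg.solve(A,b)
    return x,[np.linalg.norm(np.cross(x-e,d/np.linalg.norm(d))) for e,d in rs]
def proj(p,X):
    c=np.array(p["rotation"]).T@(np.array(X)-np.array(p["eye"])); q=np.array(p["camera_matrix"])@np.array([c[0],-c[1],-c[2]]); return q[:2]/q[2]
E
python3 - <<'E'
from h import *
S=eyes.snapshot("side");T=eyes.snapshot("top")
cv2.imwrite("pics/a.png",cv2.resize(np.vstack([S["color"],T["color"]])[:,:,::-1],None,fx=.78,fy=.78))
cv2.imwrite("pics/s.png",S["color"][:,:,::-1]);cv2.imwrite("pics/t.png",T["color"][:,:,::-1])
print({k:v for k,v in S.items() if k!="color"},{k:v for k,v in T.items() if k!="color"})
for q in ["handle_grip","cup","cup_rim","mouth","open_mark","cyclone","ipa_bottle","part_carton","base_plate","notebook","marker_pen","hex_key"]:
    r={}
    for n,p in (("s",S),("t",T)):
        r[n]=[(np.round(x["xy"],1).tolist(),round(x["confidence"],2)) for x in models.tip_of(p,q)[:2]]
    print(q,r)
    if r["s"] and r["t"]: 
        x,e=tri([ray(S,r["s"][0][0]),ray(T,r["t"][0][0])]);print("   ",x.round(4),np.round(e,4))
print(robot.get_obs())
E
```

```text
{'camera_matrix': array([[386.57214389,   0.        , 256.70493217],
       [  0.        , 386.57214389, 189.84069822],
       [  0.        ,   0.        ,   1.        ]]), 'eye': array([ 0.51699205, -0.71455083,  0.6472786 ]), 'rotation': array([ 0.87905972,  0.00794033, -0.06040804]), 'shot': 1} {'camera_matrix': array([[392.60727133,   0.        , 256.03147174],
       [  0.        , 392.60727133, 192.63265377],
       [  0.        ,   0.        ,   1.        ]]), 'eye': array([ 0.46280442, -0.07234418,  1.19011106]), 'rotation': array([ 0.08485303,  0.02093927, -1.55704698]), 'shot': 2}
handle_grip {'s': [([202.1, 270.4], 0.7)], 't': [([312.1, 236.8], 0.64)]}Traceback (most recent call last):
  File "<stdin>", line 12, in <module>
  File "h.py", line 14, in tri
    return x,[np.linalg.norm(np.cross(x-e,d/np.linalg.norm(d))) for e,d in rs]
                             ~~~~~~~~^^^^^^^^^^^^^^^^^^^^^^^^^
    raise ValueError("At least one array has zero dimension")
ValueError: At least one array has zero dimension
```

View pics/s.png

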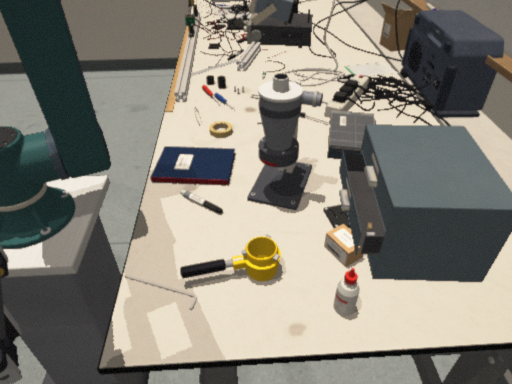

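View pics/t.png

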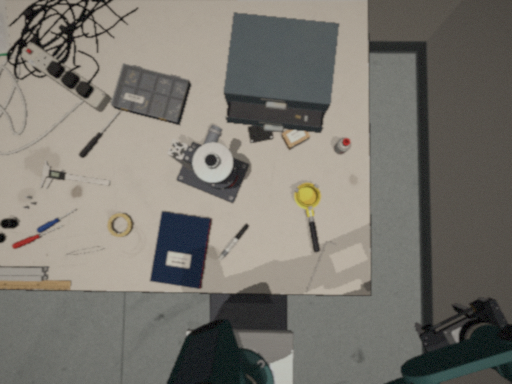

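The side view shows the cup near (262,258) with its handle end at (200,270). The collar is at (280,150). The top view shows the cup at (307,195), the handle at (314,235) and the cyclone at (212,163). The camera rotation is given as roll, pitch, yaw, so I'll fix my helper.

```bash
sed -i 's/np.array(p\["rotation"\])/R.from_euler("xyz",p["rotation"]).as_matrix()/' h.py
python3 - <<'E'
from h import *
S=eyes.snapshot("side");T=eyes.snapshot("top")
for q in ["handle_grip","cup","cup_rim","mouth","open_mark","cyclone","ipa_bottle","part_carton","base_plate","notebook","marker_pen","hex_key"]:
    r={}
    for n,p in (("s",S),("t",T)):
        r[n]=[(np.round(x["xy"],1).tolist(),round(x["confidence"],2)) for x in models.tip_of(p,q)[:2]]
    print(q,r)
    if r["s"] and r["t"]: 
        x,e=tri([ray(S,r["s"][0][0]),ray(T,r["t"][0][0])]);print("   ",x.round(4),np.round(e,4))
cx=[]
for n,p in (("s",S),("t",T)):
    for q in ["cup","cyclone"]:
        m=models.masks_of(p,q); print(n,q,[(x["xy"],x["confidence"],x["mask"].sum()) for x in m[:2]])
print(robot.get_obs())
S2=S["color"][120:330,150:400,::-1]
cv2.imwrite("pics/sc.png",cv2.resize(S2,None,fx=2.8,fy=2.8,interpolation=cv2.INTER_CUBIC))
E
```

```text
handle_grip {'s': [([203.2, 269.7], 0.87)], 't': [([312.6, 238.3], 0.8)]}
    [ 0.4319 -0.2139  0.0301] [0.003 0.003]
cup {'s': [([259.0, 267.7], 0.84), ([198.5, 166.9], 0.62)], 't': [([307.4, 199.4], 0.84), ([309.2, 194.7], 0.37)]}
    [ 0.546  -0.2008  0.011 ] [0.0018 0.0018]
cup_rim {'s': [], 't': [([259.7, 130.6], 0.6), ([306.9, 196.5], 0.56)]}
mouth {'s': [([277.9, 157.8], 0.72)], 't': [([219.5, 170.7], 0.97)]}
    [0.6127 0.0542 0.1079] [0.0019 0.0019]
open_mark {'s': [([254.5, 153.8], 0.66)], 't': [([220.9, 189.9], 0.86), ([260.6, 129.2], 0.49)]}
    [0.5564 0.0469 0.1275] [0.0028 0.0028]
cyclone {'s': [([275.8, 192.3], 0.9)], 't': [([223.9, 177.4], 0.65)]}
    [ 6.087e-01  5.290e-02 -4.000e-04] [0.0006 0.0006]
ipa_bottle {'s': [([348.2, 304.2], 0.65), ([255.6, 153.1], 0.23)], 't': [([336.4, 146.3], 0.78)]}
    [ 0.7121 -0.2908 -0.0018] [0.0027 0.0027]
part_carton {'s': [([344.8, 252.8], 0.73)], 't': [([295.0, 138.3], 0.87)]}
    [ 7.353e-01 -1.638e-01  4.000e-04] [0.0027 0.0027]
base_plate {'s': [([337.1, 216.4], 0.79)], 't': [([257.3, 129.5], 0.79)]}
    [ 7.533e-01 -4.670e-
[... 704 characters left out ...]
'joint_positions': array([-1.20411660e+00,  8.71789646e-02,  1.37070614e+00,  5.09865973e-06,
        1.68361091e+00, -1.03139543e-01]), 'qvel': array([-1.13389837e-03, -7.37314272e-06,  1.95461088e-03,  1.25745689e-03,
       -2.51174263e-04, -7.40048445e-04]), 'joint_torque': array([-5.09792862e-04, -3.40034616e+01, -3.02587116e+01,  7.18925195e-02,
        2.37996492e-02, -2.11333010e-06]), 'tool_pos': array([ 0.24897315, -0.49041171,  0.40471426]), 'ee_rot': array([3.14149601e+00, 4.90967889e-06, 4.69819845e-01]), 'wrist_force': array([-0.63542467,  0.22553803, -0.0453521 ]), 'wrist_torque': array([-0.05148103, -0.00207007, -0.02958513]), 'finger_force': 0.0, 'width': 0.0942747465395885}
```

View pics/sc.png

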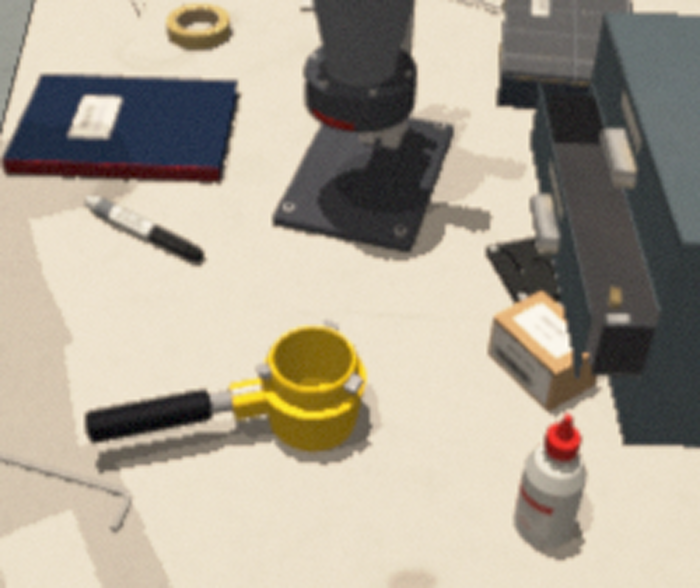

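The crop shows the collar at about (360,95) with the red band at its lower front left. The base plate corners are at (275,222), (410,245) and (450,125). The handle runs from (90,420) to (240,395). I'll fit the handle line and the cyclone yaw.

```bash

python3 - <<'E'
from h import *
S=eyes.snapshot("side");T=eyes.snapshot("top")
# handle axis in each view from dark pixels
for n,p,(x0,y0,x1,y1) in (("s",S,(175,250,235,290)),("t",T,(303,212,325,256))):
    g=p["color"][y0:y1,x0:x1].max(2); m=(g<60)
    k,lab,st,_=cv2.connectedComponentsWithStats(m.astype(np.uint8)); i=1+st[1:,4].argmax()
    ys,xs=np.nonzero(lab==i); pts=np.c_[xs+x0,ys+y0].astype(np.float32)
    vx,vy,cx,cy=cv2.fitLine(pts,cv2.DIST_HUBER,0,.01,.01).ravel()
    t=(pts-[cx,cy])@[vx,vy]; a,b=[np.array([cx,cy])+q*np.array([vx,vy]) for q in (t.min(),t.max())]
    z=.040
    A,B=atz(p,a,z),atz(p,b,z); d=A-B
    print(n,len(pts),a,b,A.round(4),B.round(4),np.linalg.norm(d),np.degrees(np.arctan2(d[1],d[0])))
c=[atz(S,(150+u/2.8,120+v/2.8),.012)[:2] for u,v in ((275,222),(410,245),(450,125))]
print(np.round(c,4),np.linalg.norm(c[1]-c[0]),np.linalg.norm(c[2]-c[1]))
d=c[1]-c[0];e=c[2]-c[1];print(np.degrees(np.arctan2(d[1],d[0]))+90,np.degrees(np.arctan2(e[1],e[0])))
xc=e/np.linalg.norm(e);print("axis",(c[0]+c[1])/2+.055*xc)
E
```

```text
s 425 [181.25667 272.35046] [224.225  264.1839] [ 0.3934 -0.2253  0.04  ] [ 0.4775 -0.2106  0.04  ] 0.08539518745937517 -170.02509805017354
t 118 [311.313   222.12442] [316.41354 250.28732] [ 0.476  -0.2092  0.04  ] [ 0.3949 -0.2241  0.04  ] 0.08246860063987374 10.391859441630933
[[ 0.5348  0.0159]
 [ 0.6508 -0.0228]
 [ 0.7153  0.1509]] 0.12228330398028034 0.18526617683629346
71.57088861632417 69.6328388037316
axis [0.61196994 0.04810438]
```

>>> {"method": "step_arm", "body": {"commands": [[[0, 0, 0, 0, 0, 0.146, 94], [0, 0, 0, 0, 0, 0.146, 94], [28, -26, 0, 0, 0, 0, 94], [28, -26, 0, 0, 0, 0, 94], [28, -26, 0, 0, 0, 0, 94], [28, -26, 0, 0, 0, 0, 94], [28, -26, 0, 0, 0, 0, 94], [28, -26, 0, 0, 0, 0, 94], [28, -26, 0, 0, 0, 0, 94], [28, -26, 0, 0, 0, 0, 94], [28.5, -27, 0, 0, 0, 0, 94], [0, 0, 40, 0, 0, 0, 94], [0, 0, 40, 0, 0, 0, 94], [0, 0, 20, 0, 0, 0, 94], [0, 0, 0, 0, 0, 0, 94]]]}}

```text
time: 3.68
tool_pos: [0.4554, -0.2141, 0.3027]
ee_rot: [-3.139, 0.003, 0.178]
wrist_force: [-1.0, 0.0, -0.5]
width: 0.0941
finger_force: 0.0
```

>>> {"method": "step_arm", "body": {"commands": [[[0, 0, 30, 0, 0, 0, 94], [0, 0, 30, 0, 0, 0, 94], [0, 0, 20, 0, 0, 0, 60], [0, 0, 8, 0, 0, 0, 50], [0, 0, 0, 0, 0, 0, 40], [0, 0, 0, 0, 0, 0, 10], [0, 0, 0, 0, 0, 0, 10], [0, 0, 0, 0, 0, 0, 10], [0, 0, 0, 0, 0, 0, 10], [0, 0, 0, 0, 0, 0, 10], [0, 0, 0, 0, 0, 0, 10]]]}}

```text
time: 5.05
tool_pos: [0.4559, -0.2144, 0.2167]
ee_rot: [-3.142, 0.0, 0.178]
wrist_force: [1.1, 0.4, -0.7]
width: 0.0177
finger_force: 29.9
```

>>> {"method": "step_arm", "body": {"commands": [[[0, 0, -10, 0, 0, 0, 10], [0, 0, -10, 0, 0, 0, 10], [0, 0, -10, 0, 0, 0, 10], [0, 0, 0, 0, 0, 0, 10], [0, 0, 0, 0, 0, 0, 10]]]}}

```text
time: 5.68
tool_pos: [0.4559, -0.2144, 0.2467]
ee_rot: [3.142, 0.0, 0.178]
wrist_force: [0.1, -0.7, -1.7]
width: 0.0174
finger_force: 29.9
```

```bash

python3 - <<'E'
from h import *
S=eyes.snapshot("side");T=eyes.snapshot("top")
for q in ["cup","cup_rim","mouth","open_mark"]:
    print(q,[[(np.round(x["xy"],1).tolist(),round(x["confidence"],2)) for x in models.tip_of(p,q)[:2]] for p in (S,T)])
o=robot.get_obs();print(o["tool_pos"],o["ee_rot"],o["wrist_force"],o["wrist_torque"])
# overlay predicted cup (level) at r=99
img=S["color"][:,:,::-1].copy()
img=cv2.resize(img[110:320,160:340],None,fx=3.5,fy=3.0,interpolation=cv2.INTER_CUBIC)
def dr(X,c):
    u=proj(S,X);cv2.circle(img,(int((u[0]+.5-160)*3.5),int((u[1]+.5-110)*3)),1,c,-1)
t=o["tool_pos"];psi=o["ee_rot"][2];ax=t[:2]+.099*np.array([np.cos(psi),np.sin(psi)]);z0=t[2]-.18-.036
print("axis",ax,z0)
for a in np.arange(0,6.28,.05):
    for r,z in((.039,.0),(.039,.046),(.0323,.066)): dr([ax[0]+r*np.cos(a),ax[1]+r*np.sin(a),z0+z],(255,0,255))
    for z in(.115,.149): dr([.612+.048*np.cos(a),.051+.048*np.sin(a),z],(0,255,0))
for a in np.radians(np.arange(210.6,261,2)): dr([.612+.048*np.cos(a),.051+.048*np.sin(a),.127],(255,255,0))
for a,b in((-55,65),(-55,-65),(135,-65)):
    y=np.radians(70.6); dr([.612+(a*np.cos(y)-b*np.sin(y))/1e3,.051+(a*np.sin(y)+b*np.cos(y))/1e3,.012],(0,255,0))
cv2.imwrite("pics/l.png",img)
E
```

```text
cup [[([261.6, 259.9], 0.6)], [([311.4, 199.7], 0.79)]]
cup_rim [[([261.9, 240.6], 0.74), ([344.9, 305.9], 0.5)], [([311.6, 193.3], 0.66)]]
mouth [[([278.6, 158.0], 0.85)], [([217.1, 172.9], 0.61)]]
open_mark [[([257.2, 152.1], 0.93)], [([222.4, 187.1], 0.56), ([258.1, 130.5], 0.32)]]
[ 0.45593348 -0.21446307  0.24658465] [-3.14153783e+00  1.72864249e-04  1.77828265e-01] [-0.03014671 -0.47102492 -3.0111874 ] [0.00470672 0.08777333 0.08304374]
axis [ 0.55337227 -0.19695071] 0.03058465289524665
```

View pics/l.png

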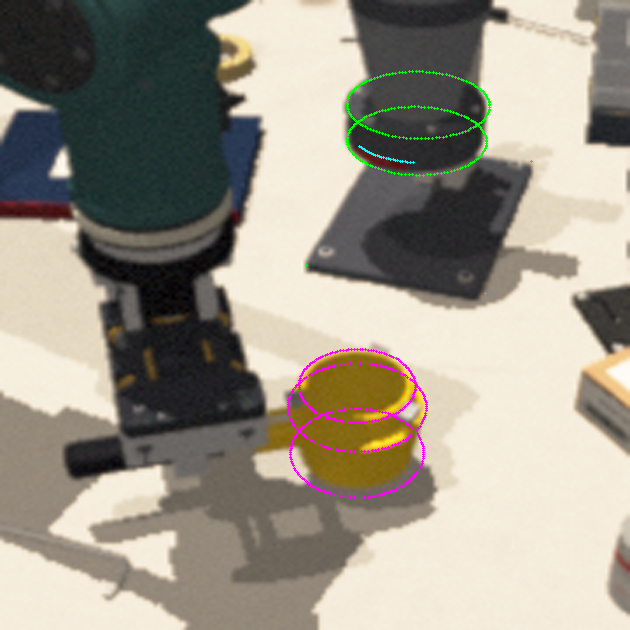

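The held cup sits level and matches the predicted outline: rim at (357,385), body centre column about 358. Next I'll take an enhanced close view of the collar.

```bash

python3 - <<'E'
from h import *
S=eyes.snapshot("side");T=eyes.snapshot("top")
rs=[[ray(S,(278.6,158.0)),ray(T,(217.1,172.9))],[ray(S,(257.2,152.1)),ray(T,(222.4,187.1))],[ray(S,(261.9,240.6)),ray(T,(311.6,193.3))]]
for r in rs: print(tri(r))
def grab(p,x0,y0,w,h,f):
    im=p["color"][y0:y0+h,x0:x0+w,::-1]; im=(255*(im/255.)**.5).astype(np.uint8)
    return cv2.resize(im,None,fx=f,fy=f,interpolation=cv2.INTER_CUBIC)
f=8
a=grab(S,250,125,62,60,f);b=grab(T,185,140,38,60,f)
def dr(img,p,o,X,c):
    u=proj(p,X);cv2.circle(img,(int((u[0]+.5-o[0])*f),int((u[1]+.5-o[1])*f)),1,c,-1)
C=[.612,.051];y=np.radians(70.6)
for t in np.arange(0,6.28,.06):
    for z in(.115,.149): dr(a,S,(250,125),[C[0]+.048*np.cos(t),C[1]+.048*np.sin(t),z],(0,255,0))
    for z,r in((.149,.048),(.316,.048)): dr(b,T,(185,140),[C[0]+r*np.cos(t),C[1]+r*np.sin(t),z],(0,255,0))
for t in np.radians(np.arange(210.6,261,1)): dr(a,S,(250,125),[C[0]+.0485*np.cos(t),C[1]+.0485*np.sin(t),.127],(255,255,0))
for z in np.arange(.120,.135,.001): dr(a,S,(250,125),[C[0]+.0485*np.cos(np.radians(190.6)),C[1]+.0485*np.sin(np.radians(190.6)),z],(255,0,255))
for q in((-55,65),(-55,-65),(135,-65),(135,65)):
    dr(b,T,(185,140),[C[0]+(q[0]*np.cos(y)-q[1]*np.sin(y))/1e3,C[1]+(q[0]*np.sin(y)+q[1]*np.cos(y))/1e3,.012],(0,0,255))
cv2.imwrite("pics/c.png",np.hstack([a,b]))
for v in (140,143,146,149,152): print(v,S["color"][v,252:264].max(1),S["color"][v,290:304].max(1))
E
```

```text
(array([0.61134344, 0.06150243, 0.10168474]), [np.float64(0.0020896279383817795), np.float64(0.0020896279383816503)])
(array([0.56298741, 0.04210434, 0.13532668]), [np.float64(0.0031561477117694487), np.float64(0.003156147711769451)])
(array([ 0.55458512, -0.20324397,  0.09544154]), [np.float64(0.0010093181883529237), np.float64(0.0010093181883529124)])
140 [244 244 244 245 244 244 243 222 165 151 153 116] [ 69  62  47  43  39  43  80 189 239 245 246 246 245 245]
143 [245 245 245 245 245 243 211 132  96  96  95  79] [ 67  53  41  40  42  44  41  59 136 235 246 246 246 246]
146 [246 246 246 247 246 242 173 103  95  97  95  77] [ 55  43  46  43  63  78  83  57 101 231 245 246 245 246]
149 [246 247 246 247 246 245 218 120  70  80  89  96] [ 40  37  42  40  41  41  40  44 116 232 244 246 246 245]
152 [246 246 246 247 246 243 200 103  54  42  46  50] [ 53  53  49  45  42  43  37  59 149 235 245 246 246 247]
```

View pics/c.png

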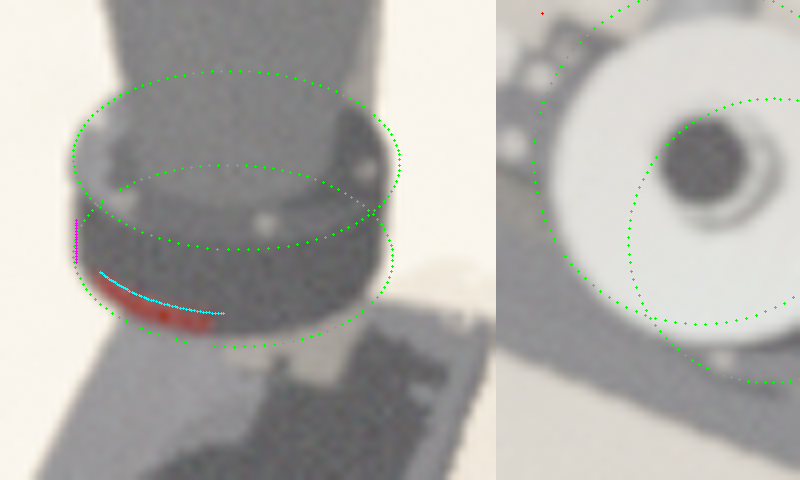

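The collar spans columns 71–387, and its bottom front edge is near row 335. So the axis is about 1 mm left of my overlay and a few mm further back, near (0.611, 0.053). I'll carry the cup under the collar and compare there.

>>> {"method": "step_arm", "body": {"commands": [[[5, -10, 0, 0, 0, 0, 10], [8, -20, 0, 0, 0, 0, 10], [10, -24, 0, 0, 0, 0, 10], [10, -24, 0, 0, 0, 0, 10], [10, -24, 0, 0, 0, 0, 10], [10, -24, 0, 0, 0, 0, 10], [10, -24, 0, 0, 0, 0, 10], [10, -24, 0, 0, 0, 0, 10], [10, -22, 0, 0, 0, 0, 10], [8, -18, 0, 0, 0, 0, 10], [6, -12, 0, 0, 0, 0, 10], [4, -10, 0, 0, 0, 0, 10], [0, 0, 0, 0, 0, 0, 10], [0, 0, 0, 0, 0, 0, 10]]]}}

```text
time: 8.02
tool_pos: [0.5136, 0.0353, 0.2466]
ee_rot: [3.141, 0.0, 0.177]
wrist_force: [-0.0, 0.1, -2.6]
width: 0.0179
finger_force: 29.9
```

```bash

python3 - <<'E'
from h import *
S=eyes.snapshot("side");o=robot.get_obs();print(o["tool_pos"],o["ee_rot"],o["wrist_force"],o["wrist_torque"])
f=7;O=(225,125)
im=S["color"][125:210,225:320,::-1]; im=(255*(im/255.)**.5).astype(np.uint8)
img=cv2.resize(im,None,fx=f,fy=f,interpolation=cv2.INTER_CUBIC)
def dr(X,c):
    u=proj(S,X);cv2.circle(img,(int((u[0]+.5-O[0])*f),int((u[1]+.5-O[1])*f)),1,c,-1)
t=o["tool_pos"];psi=o["ee_rot"][2];ax=t[:2]+.099*np.array([np.cos(psi),np.sin(psi)]);z0=t[2]-.216;print(ax,z0)
C=ax
for a in np.arange(0,6.28,.05):
    for r,z in((.039,.0),(.039,.046),(.0323,.066)): dr([ax[0]+r*np.cos(a),ax[1]+r*np.sin(a),z0+z],(255,0,255))
    for z in(.115,.149): dr([C[0]+.048*np.cos(a),C[1]+.048*np.sin(a),z],(0,255,0))
for r in (.075,.165):
  for z in (.025,.047): dr([ax[0]-r*np.cos(psi),ax[1]-r*np.sin(psi),z0+z],(255,255,0))
cv2.imwrite("pics/d.png",img)
E
```

```text
[0.51354635 0.03518958 0.24663079] [3.14125243e+00 1.83759175e-04 1.77083380e-01] [-0.14443373 -0.4026904  -2.11331774] [-0.00676807  0.11724251 -0.02008339]
[0.61099815 0.05262936] 0.030630788105374646
```

View pics/d.png

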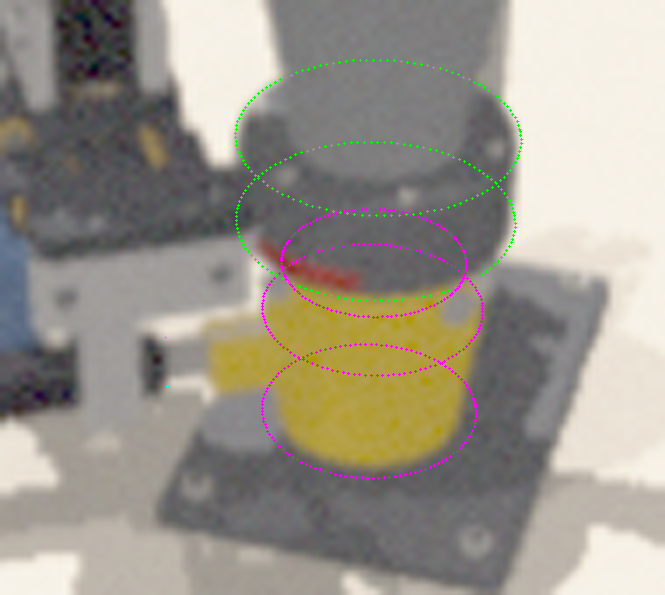

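The cup's outline matches the prediction in both column (372) and row, so the cup is well known. The collar's columns match too. Its bottom edge is at row 293 against 300 predicted, so I'll measure that to get the y offset.

```bash

python3 - <<'E'
from h import *
S=eyes.snapshot("side")
from scipy.optimize import least_squares
img=S["color"].astype(float)
obs=[]
for u in range(268,291,2):
    col=img[155:176,u,0]; g=np.diff(cv2.GaussianBlur(col[:,None],(1,3),0).ravel()); 
    k=g[3:].argmax()+3; w=g[max(k-2,0):k+3].clip(0); v=155.5+(np.arange(max(k-2,0),k+3)[:len(w)]*w).sum()/w.sum(); obs.append((u,v))
obs=np.array(obs);print(obs.round(1).tolist())
a=np.linspace(np.pi,2*np.pi,200)
def edge(C,r=.048,z=.115):
    return np.array([proj(S,[C[0]+r*np.cos(t),C[1]+r*np.sin(t),z]) for t in a])
def res(C):
    e=edge(C); o=e[:,0].argsort(); return obs[:,1]-np.interp(obs[:,0],e[o,0],e[o,1])
for y in (.048,.0526,.057,.061): print(y,res([.611,y]).round(2).tolist())
s=least_squares(res,[.611,.055],loss="soft_l1",f_scale=.3);print(s.x,s.cost)
E
```

```text
[[268.0, 161.6], [270.0, 162.2], [272.0, 162.7], [274.0, 167.1], [276.0, 166.7], [278.0, 166.8], [280.0, 166.8], [282.0, 166.5], [284.0, 166.6], [286.0, 166.2], [288.0, 165.2], [290.0, 164.3]]
0.048 [-5.18, -5.22, -5.26, -1.23, -1.84, -1.81, -1.83, -1.99, -1.75, -1.74, -2.19, -2.4]
0.0526 [-4.08, -4.1, -4.13, -0.08, -0.68, -0.64, -0.65, -0.79, -0.54, -0.52, -0.95, -1.14]
0.057 [-3.03, -3.04, -3.05, 1.01, 0.42, 0.48, 0.48, 0.35, 0.61, 0.65, 0.23, 0.06]
0.061 [-2.08, -2.07, -2.07, 2.0, 1.42, 1.48, 1.49, 1.37, 1.65, 1.7, 1.3, 1.15]
[0.62446761 0.05583072] 2.449564989721394
```

>>> {"method": "step_arm", "body": {"commands": [[[0.3, -1.8, 0, 0, 0, 0, 10], [0, 0, -6, 0, 0, 0, 10], [0, 0, -6, 0, 0, 0, 10], [0, 0, -4, 0, 0, 0, 10], [0, 0, -1, 0, 0, 0, 10], [0, 0, -1, 0, 0, 0, 10], [0, 0, -1, 0, 0, 0, 10], [0, 0, 0, 0, 0, 0, 10]]]}}

```text
time: 9.12
tool_pos: [0.5135, 0.0375, 0.2655]
ee_rot: [3.142, 0.0, 0.178]
wrist_force: [-0.4, 0.6, -1.9]
width: 0.0179
finger_force: 29.9
```

>>> {"method": "step_arm", "body": {"commands": [[[0, 0, -1, 0, 0, 0, 10], [0, 0, -1, 0, 0, 0, 10], [0, 0, -1, 0, 0, 0, 10], [0, 0, 0, 0, 0, 0, 10]]]}}

```text
time: 9.62
tool_pos: [0.5133, 0.0374, 0.2683]
ee_rot: [3.141, 0.001, 0.178]
wrist_force: [-1.6, -1.4, -3.6]
width: 0.0177
finger_force: 30.0
```

>>> {"method": "step_arm", "body": {"commands": [[[0, 0, -1, 0, 0, 0, 10], [0, 0, -1, 0, 0, 0, 10], [0, 0, 0, 0, 0, 0, 10]]]}}

```text
time: 10.0
tool_pos: [0.5134, 0.0374, 0.2706]
ee_rot: [3.141, 0.001, 0.178]
wrist_force: [-2.2, -0.7, -3.2]
width: 0.0177
finger_force: 30.0
```

>>> {"method": "step_arm", "body": {"commands": [[[-1, -0.2, 0, 0, 0, 0, 10], [0, 0, 0, 0, 0, 0, 10]]]}}

```text
time: 10.25
tool_pos: [0.5128, 0.0375, 0.271]
ee_rot: [3.141, -0.001, 0.178]
wrist_force: [-0.9, -0.7, -3.1]
width: 0.0176
finger_force: 30.0
```

>>> {"method": "step_arm", "body": {"commands": [[[0, 0, -1, 0, 0, 0, 10], [0, 0, -1, 0, 0, 0, 10], [0, 0, 0, 0, 0, 0, 10]]]}}

```text
time: 10.62
tool_pos: [0.5127, 0.0375, 0.2728]
ee_rot: [3.141, -0.0, 0.178]
wrist_force: [-0.3, -2.0, -3.1]
width: 0.0176
finger_force: 30.0
```

>>> {"method": "step_arm", "body": {"commands": [[[0, 0, -1, 0, 0, 0, 10], [0, 0, -1, 0, 0, 0, 10], [0, 0, 0, 0, 0, 0, 10]]]}}

```text
time: 11.0
tool_pos: [0.5126, 0.0375, 0.2748]
ee_rot: [3.141, -0.0, 0.178]
wrist_force: [0.1, -1.3, -3.4]
width: 0.0175
finger_force: 30.0
```

>>> {"method": "step_arm", "body": {"commands": [[[0, 0.5, -0.7, 0, 0, 0, 10], [0, 0, -0.5, 0, 0, 0, 10], [0, 0, 0, 0, 0, 0, 10]]]}}

```text
time: 11.38
tool_pos: [0.5126, 0.0371, 0.2759]
ee_rot: [-3.142, -0.0, 0.178]
wrist_force: [1.1, -1.0, -3.4]
width: 0.018
finger_force: 30.0
```

>>> {"method": "step_arm", "body": {"commands": [[[0, 0, -0.5, 0, 0, 0, 10], [0, 0, -0.5, 0, 0, 0, 10], [0, 0, 0, 0, 0, 0, 10]]]}}

```text
time: 11.75
tool_pos: [0.5126, 0.037, 0.2769]
ee_rot: [3.142, 0.0, 0.178]
wrist_force: [-1.0, -0.6, -4.1]
width: 0.0177
finger_force: 30.0
```

>>> {"method": "step_arm", "body": {"commands": [[[0, 0, -0.5, 0, 0, 0, 10], [0, 0, -0.5, 0, 0, 0, 10], [0, 0, 0, 0, 0, 0, 10]]]}}

```text
time: 12.12
tool_pos: [0.5126, 0.037, 0.2779]
ee_rot: [3.141, 0.0, 0.178]
wrist_force: [-0.6, -0.5, -3.3]
width: 0.0178
finger_force: 30.0
```

>>> {"method": "step_arm", "body": {"commands": [[[0, 0, -0.5, 0, 0, 0, 10], [0, 0, -0.5, 0, 0, 0, 10], [0, 0, 0, 0, 0, 0, 10]]]}}

```text
time: 12.5
tool_pos: [0.5126, 0.037, 0.2789]
ee_rot: [3.141, 0.0, 0.178]
wrist_force: [-1.1, -1.3, -3.8]
width: 0.0181
finger_force: 30.0
```

>>> {"method": "step_arm", "body": {"commands": [[[0, 0, -0.5, 0, 0, 0, 10], [0, 0, 0, 0, 0, 0, 10]]]}}

```text
time: 12.75
tool_pos: [0.5126, 0.037, 0.2794]
ee_rot: [3.141, 0.0, 0.178]
wrist_force: [-1.1, -1.7, -2.7]
width: 0.0174
finger_force: 30.0
```

>>> {"method": "step_arm", "body": {"commands": [[[0, 0, -0.5, 0, 0, 0, 10], [0, 0, 0, 0, 0, 0, 10]]]}}

```text
time: 13.0
tool_pos: [0.5126, 0.037, 0.2799]
ee_rot: [3.141, 0.0, 0.178]
wrist_force: [-1.3, -1.2, -3.8]
width: 0.0177
finger_force: 30.0
```

>>> {"method": "step_arm", "body": {"commands": [[[0, 0, -0.5, 0, 0, 0, 10], [0, 0, 0, 0, 0, 0, 10]]]}}

```text
time: 13.25
tool_pos: [0.5126, 0.037, 0.2804]
ee_rot: [3.141, 0.0, 0.178]
wrist_force: [-1.3, -1.8, -3.6]
width: 0.0178
finger_force: 30.0
```

>>> {"method": "step_arm", "body": {"commands": [[[0, 0, -0.5, 0, 0, 0, 10], [0, 0, 0, 0, 0, 0, 10]]]}}

```text
time: 13.5
tool_pos: [0.5126, 0.037, 0.2809]
ee_rot: [3.141, 0.0, 0.178]
wrist_force: [-1.7, -0.9, -2.9]
width: 0.0173
finger_force: 30.0
```

```bash

python3 - <<'E'
from h import *
F=[]
S=eyes.snapshot("side")
for i in range(4):
    o=robot.get_obs();F.append(np.r_[o["wrist_force"],o["wrist_torque"]]);eyes.snapshot("side")
print(np.round(F,2),np.mean(F,0).round(2),o["tool_pos"])
E
```

```text
[[-0.33 -1.16 -3.9  -0.41  0.6  -0.1 ]
 [-2.22 -1.58 -4.06 -0.41  0.57 -0.14]
 [-1.88 -2.21 -3.4  -0.35  0.57 -0.08]
 [-2.4  -2.28 -3.29 -0.4   0.58 -0.07]] [-1.71 -1.81 -3.66 -0.39  0.58 -0.1 ] [0.51262638 0.03699462 0.28085806]
```

>>> {"method": "step_arm", "body": {"commands": [[[-0.6, 0.4, 0, 0, 0, 0, 10], [0, 0, 0, 0, 0, 0, 10]]]}}

```text
time: 14.0
tool_pos: [0.5123, 0.0366, 0.2811]
ee_rot: [-3.141, -0.001, 0.178]
wrist_force: [-0.9, -0.7, -4.0]
width: 0.0178
finger_force: 30.0
```

```bash
cat > ft.py <<'E'
from h import *
F=[]
for i in range(4):
    o=robot.get_obs();F.append(np.r_[o["wrist_force"],o["wrist_torque"]]);eyes.snapshot("side")
m=np.mean(F,0);print(m.round(2),o["tool_pos"].round(4),o["ee_rot"].round(3),round(o["time"],2),"rim",round((o["tool_pos"][2]-.265)*1e3,2))
E
python3 ft.py
```

```text
[-0.2  -0.8  -3.61 -0.2   0.34 -0.07] [0.5123 0.0366 0.2811] [-3.142e+00 -1.000e-03  1.780e-01] 14.15 rim 16.08
```

>>> {"method": "step_arm", "body": {"commands": [[[0, 0, -0.6, 0, 0, 0, 10], [0, 0, 0, 0, 0, 0, 10]]]}}

```text
time: 14.45
tool_pos: [0.5123, 0.0366, 0.2817]
ee_rot: [3.142, -0.001, 0.178]
wrist_force: [0.6, -0.5, -2.8]
width: 0.018
finger_force: 30.0
```

```bash
python3 ft.py
```

```text
[ 0.64 -0.68 -2.87 -0.15  0.22 -0.08] [0.5123 0.0366 0.2816] [ 3.142e+00 -1.000e-03  1.780e-01] 14.6 rim 16.63
```

>>> {"method": "step_arm", "body": {"commands": [[[0, 0, -0.5, 0, 0, 0, 10], [0, 0, 0, 0, 0, 0, 10]]]}}

```text
time: 14.9
tool_pos: [0.5121, 0.0364, 0.2824]
ee_rot: [3.141, -0.0, 0.178]
wrist_force: [-0.5, -2.6, -1.4]
width: 0.0182
finger_force: 30.0
```

```bash
python3 ft.py
```

```text
[-0.65 -1.5  -1.29 -0.2   0.27 -0.11] [0.5121 0.0364 0.2822] [ 3.141 -0.     0.178] 15.05 rim 17.24
```

>>> {"method": "step_arm", "body": {"commands": [[[0, 0, -0.5, 0, 0, 0, 10], [0, 0, 0, 0, 0, 0, 10]]]}}

```text
time: 15.35
tool_pos: [0.5121, 0.0365, 0.2824]
ee_rot: [3.141, 0.0, 0.178]
wrist_force: [-1.7, -0.8, -1.2]
width: 0.0178
finger_force: 30.0
```

```bash
python3 ft.py
```

```text
[-1.01 -1.49 -1.47 -0.25  0.27 -0.1 ] [0.5121 0.0365 0.2824] [3.141 0.    0.178] 15.5 rim 17.43
```

```bash

python3 - <<'E'
from h import *
S=eyes.snapshot("side");o=robot.get_obs();print(o["joint_positions"].round(3),o["wrist_force"])
f=7;O=(215,115)
im=S["color"][115:200,215:325,::-1]; im=(255*(im/255.)**.5).astype(np.uint8)
img=cv2.resize(im,None,fx=f,fy=f,interpolation=cv2.INTER_CUBIC)
def dr(X,c):
    u=proj(S,X);cv2.circle(img,(int((u[0]+.5-O[0])*f),int((u[1]+.5-O[1])*f)),1,c,-1)
t=o["tool_pos"];psi=o["ee_rot"][2];ax=t[:2]+.099*np.array([np.cos(psi),np.sin(psi)]);z0=t[2]-.216;print(ax,z0)
for a in np.arange(0,6.28,.05):
    for r,z in((.034,.0),(.039,.046)): dr([ax[0]+r*np.cos(a),ax[1]+r*np.sin(a),z0+z],(255,0,255))
cv2.imwrite("pics/e.png",img)
E
```

```text
[-0.039  0.064  1.642 -0.     1.436  1.354] [-1.61944588 -1.88274207 -2.03365041]
[0.60957407 0.05398762] 0.06642216690064615
```

View pics/e.png

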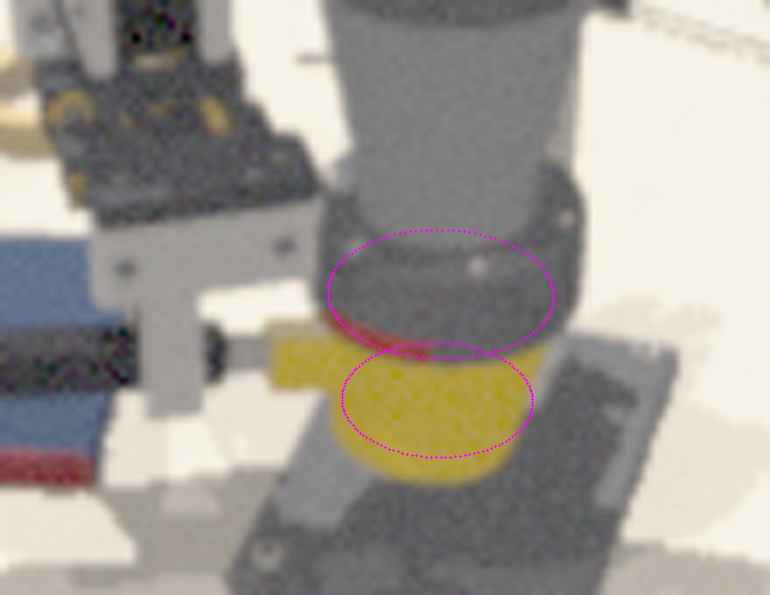

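The overlay shows the cup drooped about 6° in the grip: its bottom is at row 483 against 457 predicted and it is shifted left. The lugs must have caught on the ledges. I'll lower it onto the base plate to level it again, and measure the red band meanwhile.

>>> {"method": "step_arm", "body": {"commands": [[[0, 0, 8, 0, 0, 0, 10], [0, 0, 8, 0, 0, 0, 10], [0, 0, 8, 0, 0, 0, 10], [0, 0, 6, 0, 0, 0, 10], [1.2, 1.1, 6, 0, 0, 0, 10], [0, 0, 5, 0, 0, 0, 10], [0, 0, 4, 0, 0, 0, 10], [0, 0, 4, 0, 0, 0, 10], [0, 0, 3, 0, 0, 0, 10], [0, 0, 2, 0, 0, 0, 10], [0, 0, 0, 0, 0, 0, 10]]]}}

```text
time: 16.98
tool_pos: [0.5135, 0.0356, 0.2287]
ee_rot: [3.141, 0.0, 0.178]
wrist_force: [-3.1, -2.0, 4.3]
width: 0.0179
finger_force: 30.0
```

```bash
python3 ft.py
python3 - <<'E'
from h import *
acc=[];
for i in range(4): S=eyes.snapshot("side");acc.append(S["color"].astype(float))
im=np.mean(acc,0); red=im[:,:,0]-im[:,:,1:].max(2)
sub=red[145:172,252:292]; m=sub>25
ys,xs=np.nonzero(m);print("red cols",xs.min()+252,xs.max()+252,"rows",ys.min()+145,ys.max()+145)
print("colmax",sub.max(0).round().astype(int).tolist())
print("cup lower edge / columns:")
yel=(im[:,:,0]-im[:,:,2]>60)[165:215,240:310]; ys,xs=np.nonzero(yel);print(ys.max()+165,[(r+165,xs[ys==r].min()+240,xs[ys==r].max()+240) for r in range(ys.min(),ys.max()+1,3)])
o=robot.get_obs();t=o["tool_pos"];psi=o["ee_rot"][2];ax=t[:2]+.099*np.array([np.cos(psi),np.sin(psi)])
a=np.arange(0,6.28,.02)
for r,z in((.034,.012),(.039,.058)):
    P=np.array([proj(S,[ax[0]+r*np.cos(q),ax[1]+r*np.sin(q),z]) for q in a]);print("pred",P.min(0),P.max(0))
for c in((.611,.0526),(.611,.0545)):
  for th in(185,188,190,192): print(c,th,[proj(S,[c[0]+.048*np.cos(np.radians(q)),c[1]+.048*np.sin(np.radians(q)),z]).round(1).tolist() for q,z in((th+20,.125),(th+70,.117),(th+70,.127))])
np.save("im.npy",im)
E
```

```text
[-3.14 -0.89  4.66 -0.09  0.42  0.  ] [0.5135 0.0356 0.2287] [3.141 0.    0.178] 17.12 rim -36.31
red cols 261 289 rows 159 171
colmax [12, 15, 15, 16, 15, 16, 14, 7, 7, 31, 47, 49, 53, 59, 54, 60, 66, 64, 74, 73, 65, 61, 62, 60, 29, 27, 28, 26, 27, 28, 28, 27, 28, 27, 26, 26, 26, 26, 25, 22]
cup lower edge / columns:
196 [(165, np.int64(266), np.int64(275)), (168, np.int64(265), np.int64(289)), (171, np.int64(266), np.int64(291)), (174, np.int64(263), np.int64(287)), (177, np.int64(254), np.int64(292)), (180, np.int64(255), np.int64(291)), (183, np.int64(255), np.int64(290)), (186, np.int64(255), np.int64(290)), (189, np.int64(265), np.int64(289)), (192, np.int64(266), np.int64(288)), (195, np.int64(270), np.int64(284))]
pred [263.84826416 180.36378256] [290.18516914 197.08248748]
pred [261.92754223 165.19736061] [293.05595927 184.08280413]
(0.611, 0.0526) 185 [[260.7, 157.8], [274.9, 166.6], [275.0, 163.1]]
(0.611, 0.0526) 188 [[261.3, 158.4], [276.0, 166.7], [276.1, 163.2]]
(0.611, 0.0526) 190 [[261.7, 158.7], [276.7, 166.7], [276.8, 163.2]]
(0.611, 0.0526) 192 [[262.1, 159.0], [277.4, 166.8], [277.5, 163.2]]
(0.611, 0.0545) 185 [[260.7, 157.4], [274.8, 166.1], [274.9, 162.6]]
(0.611, 0.0545) 188 [[261.2, 157.9], [275.9, 166.2], [276.0, 162.7]]
(0.611, 0.0545) 190 [[261.6, 158.2], [276.6, 166.2], [276.7, 162.7]]
(0.611, 0.0545) 192 [[262.0, 158.6], [277.3, 166.3], [277.4, 162.8]]
```

The cup is level again. The red band ends at columns 260.8 and 275.5, which puts the mark near 187° instead of 190°. I'll rotate to about 188°, re-centre at (0.611, 0.0535) and rise to just under the ledges.

>>> {"method": "step_arm", "body": {"commands": [[[0, 0, -3, 0, 0, 0, 10], [0.2, -4.3, -4, 0, 0, 0.04, 10], [0, 0, -7, 0, 0, 0, 10], [0, 0, -7, 0, 0, 0, 10], [0, 0, -6, 0, 0, 0, 10], [0, 0, -4, 0, 0, 0, 10], [0, 0, -3, 0, 0, 0, 10], [0, 0, -1.3, 0, 0, 0, 10], [0, 0, 0, 0, 0, 0, 10]]]}}

```text
time: 18.5
tool_pos: [0.5129, 0.0399, 0.2638]
ee_rot: [3.141, -0.0, 0.138]
wrist_force: [-0.4, -0.4, -2.2]
width: 0.0178
finger_force: 30.0
```

```bash
python3 ft.py
```

```text
[-0.4  -0.13 -1.95  0.    0.17 -0.01] [0.5129 0.0399 0.2635] [-3.142  0.     0.138] 18.65 rim -1.47
```

>>> {"method": "step_arm", "body": {"commands": [[[0, 0, -1, 0, 0, 0, 10], [0, 0, -1, 0, 0, 0, 10], [0, 0, -1, 0, 0, 0, 10], [0, 0, -1, 0, 0, 0, 10], [0, 0, 0, 0, 0, 0, 10]]]}}

```text
time: 19.32
tool_pos: [0.513, 0.0399, 0.2679]
ee_rot: [3.141, -0.0, 0.138]
wrist_force: [-0.2, 0.6, -2.1]
width: 0.0178
finger_force: 30.0
```

```bash
python3 ft.py
```

```text
[-0.23 -0.05 -1.6  -0.02  0.16  0.01] [0.5129 0.0399 0.2677] [3.141 0.    0.138] 19.48 rim 2.75
```

>>> {"method": "step_arm", "body": {"commands": [[[0, 0, -0.7, 0, 0, 0, 10], [0, 0, -0.7, 0, 0, 0, 10], [0, 0, 0, 0, 0, 0, 10]]]}}

```text
time: 19.9
tool_pos: [0.513, 0.0399, 0.2693]
ee_rot: [3.141, -0.0, 0.138]
wrist_force: [-0.7, 0.3, -2.4]
width: 0.0177
finger_force: 30.0
```

```bash
python3 ft.py
```

```text
[-0.35  0.08 -2.03 -0.02  0.17 -0.01] [0.513  0.0399 0.2692] [ 3.141 -0.     0.138] 20.05 rim 4.19
```

>>> {"method": "step_arm", "body": {"commands": [[[0, 0, -0.7, 0, 0, 0, 10], [0, 0, -0.7, 0, 0, 0, 10], [0, 0, 0, 0, 0, 0, 10]]]}}

```text
time: 20.48
tool_pos: [0.513, 0.0399, 0.2707]
ee_rot: [3.141, -0.0, 0.138]
wrist_force: [0.4, 0.0, -1.9]
width: 0.0177
finger_force: 30.0
```

```bash
python3 ft.py
```

```text
[ 0.39 -0.32 -1.62 -0.    0.17 -0.  ] [0.513  0.0399 0.2706] [ 3.141 -0.     0.138] 20.62 rim 5.61
```

Still free, and past the earlier catch point. On upwards.

>>> {"method": "step_arm", "body": {"commands": [[[0, 0, -1, 0, 0, 0, 10], [0, 0, -1, 0, 0, 0, 10], [0, 0, 0, 0, 0, 0, 10]]]}}

```text
time: 21.05
tool_pos: [0.513, 0.0399, 0.2727]
ee_rot: [3.141, -0.0, 0.138]
wrist_force: [-0.3, 0.3, -2.2]
width: 0.0178
finger_force: 30.0
```

```bash
python3 ft.py
```

```text
[-0.41 -0.38 -1.69 -0.04  0.19 -0.  ] [0.513  0.0399 0.2726] [ 3.141 -0.     0.138] 21.2 rim 7.6
```

>>> {"method": "step_arm", "body": {"commands": [[[0, 0, -1, 0, 0, 0, 10], [0, 0, -1, 0, 0, 0, 10], [0, 0, 0, 0, 0, 0, 10]]]}}

```text
time: 21.62
tool_pos: [0.513, 0.0399, 0.2747]
ee_rot: [3.141, -0.0, 0.138]
wrist_force: [-0.2, -0.1, -1.6]
width: 0.0173
finger_force: 30.0
```

```bash
python3 ft.py
```

```text
[-0.01  0.01 -1.78  0.    0.16 -0.01] [0.513  0.0399 0.2746] [ 3.141 -0.     0.138] 21.77 rim 9.6
```

>>> {"method": "step_arm", "body": {"commands": [[[0, 0, -0.7, 0, 0, 0, 10], [0, 0, -0.7, 0, 0, 0, 10], [0, 0, 0, 0, 0, 0, 10]]]}}

```text
time: 22.2
tool_pos: [0.513, 0.0399, 0.2761]
ee_rot: [3.141, -0.0, 0.138]
wrist_force: [-0.7, -0.2, -2.7]
width: 0.018
finger_force: 30.0
```

```bash
python3 ft.py
```

```text
[-0.34 -0.22 -1.85 -0.06  0.21 -0.02] [0.513  0.0399 0.276 ] [ 3.142 -0.     0.138] 22.35 rim 10.97
```

>>> {"method": "step_arm", "body": {"commands": [[[0, 0, -0.6, 0, 0, 0, 10], [0, 0, 0, 0, 0, 0, 10]]]}}

```text
time: 22.65
tool_pos: [0.513, 0.0399, 0.2766]
ee_rot: [3.141, -0.0, 0.138]
wrist_force: [-0.5, -0.8, -2.0]
width: 0.018
finger_force: 30.0
```

```bash
python3 ft.py
```

```text
[-0.41 -0.23 -1.7  -0.02  0.17 -0.02] [0.5129 0.0399 0.2766] [ 3.142 -0.     0.138] 22.8 rim 11.58
```

>>> {"method": "step_arm", "body": {"commands": [[[0, 0, -0.6, 0, 0, 0, 10], [0, 0, 0, 0, 0, 0, 10]]]}}

```text
time: 23.1
tool_pos: [0.513, 0.0399, 0.2772]
ee_rot: [3.141, -0.0, 0.138]
wrist_force: [-0.1, 0.8, -1.6]
width: 0.0174
finger_force: 30.0
```

```bash
python3 ft.py
```

```text
[-0.46  0.14 -2.09 -0.04  0.17 -0.01] [0.513  0.0399 0.2772] [ 3.141 -0.     0.138] 23.25 rim 12.2
```

>>> {"method": "step_arm", "body": {"commands": [[[0, 0, -0.6, 0, 0, 0, 10], [0, 0, 0, 0, 0, 0, 10]]]}}

```text
time: 23.55
tool_pos: [0.513, 0.0399, 0.2779]
ee_rot: [3.141, -0.0, 0.138]
wrist_force: [-0.3, -0.4, -1.4]
width: 0.0182
finger_force: 30.0
```

```bash
python3 ft.py
```

```text
[ 0.   -0.05 -2.28 -0.01  0.16 -0.01] [0.513  0.0399 0.2778] [ 3.142 -0.     0.138] 23.7 rim 12.79
```

>>> {"method": "step_arm", "body": {"commands": [[[0, 0, -0.7, 0, 0, 0, 10], [0, 0, 0, 0, 0, 0, 10]]]}}

```text
time: 24.0
tool_pos: [0.513, 0.0399, 0.2786]
ee_rot: [3.141, -0.0, 0.138]
wrist_force: [-0.1, 0.0, -2.0]
width: 0.0179
finger_force: 30.0
```

```bash
python3 ft.py
```

```text
[ 0.06 -0.22 -1.65 -0.04  0.19 -0.01] [0.513  0.0399 0.2785] [ 3.141 -0.     0.138] 24.15 rim 13.5
```

>>> {"method": "step_arm", "body": {"commands": [[[0, 0, -0.7, 0, 0, 0, 10], [0, 0, 0, 0, 0, 0, 10]]]}}

```text
time: 24.45
tool_pos: [0.513, 0.0399, 0.2792]
ee_rot: [3.142, 0.0, 0.138]
wrist_force: [0.7, -0.1, -2.5]
width: 0.0178
finger_force: 30.0
```

```bash
python3 ft.py
```

```text
[-0.04  0.04 -1.91  0.01  0.19 -0.  ] [0.513  0.0399 0.2792] [ 3.141 -0.     0.138] 24.6 rim 14.16
```

>>> {"method": "step_arm", "body": {"commands": [[[0, 0, -0.6, 0, 0, 0, 10], [0, 0, 0, 0, 0, 0, 10]]]}}

```text
time: 24.9
tool_pos: [0.5129, 0.0399, 0.2795]
ee_rot: [3.142, 0.0, 0.138]
wrist_force: [1.2, -0.3, -3.4]
width: 0.0174
finger_force: 30.0
```

```bash
python3 ft.py
```

```text
[ 0.65 -0.49 -3.68 -0.03  0.18 -0.02] [0.5129 0.0399 0.2795] [3.142 0.    0.138] 25.05 rim 14.51
```

The rim met the seal: Fz stepped from −1.8 to −3.7 N at rim height of about 14.3 mm. Binding should start near 41°. I'll swing 25° anticlockwise about the cup axis first.

>>> {"method": "step_arm", "body": {"commands": [[[0.4, 8.6, 0, 0, 0, -0.0873, 10], [0.4, 8.6, 0, 0, 0, -0.0873, 10], [0.4, 8.6, 0, 0, 0, -0.0873, 10], [0, 0, 0, 0, 0, 0, 10]]]}}

```text
time: 25.6
tool_pos: [0.5198, 0.0148, 0.2795]
ee_rot: [-3.141, 0.001, 0.398]
wrist_force: [-0.6, -0.7, -3.5]
width: 0.0178
finger_force: 30.0
```

```bash
python3 ft.py
```

```text
[-0.02 -0.99 -3.85 -0.28  0.28 -0.09] [0.5197 0.0151 0.2796] [3.141e+00 1.000e-03 3.980e-01] 25.75 rim 14.59
```

>>> {"method": "step_arm", "body": {"commands": [[[0.4, 8.6, 0, 0, 0, -0.0873, 10], [0.4, 8.6, 0, 0, 0, -0.0873, 10], [0.2, 5.2, 0, 0, 0, -0.0524, 10], [0, 0, 0, 0, 0, 0, 10]]]}}

```text
time: 26.3
tool_pos: [0.5309, -0.0041, 0.2795]
ee_rot: [-3.141, 0.0, 0.626]
wrist_force: [-0.6, -0.4, -5.0]
width: 0.018
finger_force: 30.0
```

```bash
python3 ft.py
```

```text
[ 0.01 -0.21 -4.32 -0.2   0.26 -0.01] [ 0.5308 -0.0041  0.2797] [3.142 0.    0.626] 26.45 rim 14.68
```

```bash
cat >> ft.py <<'E'
p=o["ee_rot"][2];print("deg",round(np.degrees(p-.138),1),"Fx,Fy tool",(m[:2]@[np.cos(p),np.sin(p)]).round(2),(m[:2]@[np.sin(p),-np.cos(p)]).round(2))
E
```

>>> {"method": "step_arm", "body": {"commands": [[[0.1, 4.3, 0, 0, 0, -0.0436, 10], [0.1, 4.3, 0, 0, 0, -0.0436, 10], [0, 0, 0, 0, 0, 0, 10]]]}}

```text
time: 26.88
tool_pos: [0.5361, -0.011, 0.2797]
ee_rot: [-3.141, 0.001, 0.713]
wrist_force: [-0.8, -1.0, -4.0]
width: 0.018
finger_force: 30.0
```

```bash
python3 ft.py
```

```text
[-1.42 -0.67 -3.89 -0.26  0.32  0.1 ] [ 0.5361 -0.011   0.2797] [3.142e+00 1.000e-03 7.130e-01] 27.02 rim 14.69
deg 33.0 Fx,Fy tool -1.51 -0.42
```

>>> {"method": "step_arm", "body": {"commands": [[[0.1, 4.3, 0, 0, 0, -0.0436, 10], [0.1, 4.3, 0, 0, 0, -0.0436, 10], [0, 0, 0, 0, 0, 0, 10]]]}}

```text
time: 27.45
tool_pos: [0.5421, -0.0177, 0.2799]
ee_rot: [3.141, 0.001, 0.8]
wrist_force: [-2.7, -2.2, -3.4]
width: 0.0174
finger_force: 30.0
```

```bash
python3 ft.py
```

```text
[-2.42 -3.12 -3.52 -0.55  0.33 -0.02] [ 0.5421 -0.0176  0.2799] [3.141e+00 1.000e-03 8.000e-01] 27.6 rim 14.85
deg 37.9 Fx,Fy tool -3.93 0.44
```

>>> {"method": "step_arm", "body": {"commands": [[[-0.6, 0, 0, 0, 0, 0, 10], [0, 4.3, 0, 0, 0, -0.0436, 10], [0, 0, 0, 0, 0, 0, 10]]]}}

```text
time: 28.02
tool_pos: [0.545, -0.0207, 0.2801]
ee_rot: [3.141, -0.001, 0.844]
wrist_force: [-1.5, -2.4, -1.5]
width: 0.0179
finger_force: 30.0
```

```bash
python3 ft.py
```

```text
[-1.89 -1.92 -1.41 -0.44  0.3  -0.15] [ 0.545  -0.0206  0.2801] [ 3.141 -0.     0.844] 28.18 rim 15.1
deg 40.5 Fx,Fy tool -2.69 -0.14
```

>>> {"method": "step_arm", "body": {"commands": [[[0.1, 4.3, 0, 0, 0, -0.0436, 10], [0, 0, 0, 0, 0, 0, 10]]]}}

```text
time: 28.48
tool_pos: [0.5481, -0.0233, 0.2803]
ee_rot: [-3.141, -0.001, 0.888]
wrist_force: [-4.3, -1.6, 0.6]
width: 0.0181
finger_force: 30.0
```

```bash
python3 ft.py
```

```text
[-4.22 -0.84  1.11 -0.16  0.56 -0.15] [ 0.5481 -0.0233  0.2803] [ 3.141 -0.     0.888] 28.62 rim 15.27
deg 43.0 Fx,Fy tool -3.32 -2.75
```

Binding starts at about 41–42°: the tangential force is up to −2.8 N and the ramp is now lifting the cup. I'll nip it up while following the ramp's lift.

>>> {"method": "step_arm", "body": {"commands": [[[-0.3, 0, -0.3, 0, 0, 0, 10], [0, 4.3, -0.4, 0, 0, -0.0436, 10], [0, 0, 0, 0, 0, 0, 10]]]}}

```text
time: 29.05
tool_pos: [0.5513, -0.0261, 0.2806]
ee_rot: [-3.141, -0.001, 0.931]
wrist_force: [-4.1, 2.2, 2.3]
width: 0.0177
finger_force: 30.0
```

```bash
python3 ft.py
```

```text
[-4.28  2.14  1.85  0.29  0.55 -0.12] [ 0.5513 -0.0261  0.2806] [-3.141e+00 -1.000e-03  9.320e-01] 29.2 rim 15.62
deg 45.5 Fx,Fy tool -0.83 -4.71
```

>>> {"method": "step_arm", "body": {"commands": [[[0, 4.3, -0.4, 0, 0, -0.0436, 10], [0, 0, 0, 0, 0, 0, 10]]]}}

```text
time: 29.5
tool_pos: [0.5547, -0.0286, 0.281]
ee_rot: [-3.141, -0.001, 0.975]
wrist_force: [-4.5, 3.9, 2.0]
width: 0.018
finger_force: 30.0
```

```bash
python3 ft.py
```

```text
[-4.21  2.79  2.05  0.42  0.62 -0.21] [ 0.5547 -0.0286  0.281 ] [-3.141e+00 -1.000e-03  9.750e-01] 29.65 rim 15.99
deg 48.0 Fx,Fy tool -0.05 -5.06
```

>>> {"method": "step_arm", "body": {"commands": [[[0.1, 4.3, -0.4, 0, 0, -0.0436, 10], [0, 0, 0, 0, 0, 0, 10]]]}}

```text
time: 29.95
tool_pos: [0.5582, -0.0309, 0.2813]
ee_rot: [-3.14, -0.001, 1.019]
wrist_force: [-5.0, 3.0, 2.8]
width: 0.0179
finger_force: 30.0
```

```bash
python3 ft.py
```

```text
[-5.13  2.52  2.38  0.46  0.74 -0.26] [ 0.5582 -0.0309  0.2814] [-3.140e+00 -1.000e-03  1.019e+00] 30.1 rim 16.36
deg 50.5 Fx,Fy tool -0.54 -5.69
```

>>> {"method": "step_arm", "body": {"commands": [[[0.1, 3.5, -0.3, 0, 0, -0.035, 10], [0, 0, 0, 0, 0, 0, 10]]]}}

```text
time: 30.4
tool_pos: [0.561, -0.0325, 0.2816]
ee_rot: [-3.139, -0.001, 1.054]
wrist_force: [-5.8, 4.0, 2.9]
width: 0.0179
finger_force: 30.1
```

```bash
python3 ft.py
```

```text
[-6.11  3.47  3.09  0.51  0.84 -0.32] [ 0.561  -0.0325  0.2816] [-3.139e+00 -1.000e-03  1.054e+00] 30.55 rim 16.63
deg 52.5 Fx,Fy tool -0.01 -7.03
```

>>> {"method": "step_arm", "body": {"commands": [[[0, 2.6, -0.2, 0, 0, -0.026, 10], [0, 0, 0, 0, 0, 0, 10]]]}}

```text
time: 30.85
tool_pos: [0.5631, -0.0337, 0.2818]
ee_rot: [-3.138, -0.001, 1.08]
wrist_force: [-7.5, 3.6, 3.7]
width: 0.018
finger_force: 30.1
```

```bash
python3 ft.py
```

```text
[-7.29  3.78  3.7   0.58  0.98 -0.41] [ 0.563  -0.0337  0.2818] [-3.139e+00 -1.000e-03  1.079e+00] 31.0 rim 16.81
deg 53.9 Fx,Fy tool -0.11 -8.21
```

>>> {"method": "step_arm", "body": {"commands": [[[0, 0, 0, 0, 0, 0, 20], [0, 0, 0, 0, 0, 0, 26], [0, 0, 0, 0, 0, 0, 40], [0, 0, 0, 0, 0, 0, 60], [0, 0, 0, 0, 0, 0, 60], [0, 0, -8, 0, 0, 0, 60], [0, 0, -15, 0, 0, 0, 60], [0, 0, -20, 0, 0, 0, 60], [0, 0, -20, 0, 0, 0, 60], [-15, 0, -10, 0, 0, 0, 60], [-30, 0, 0, 0, 0, 0, 60], [-30, 0, 0, 0, 0, 0, 60], [-20, 0, 0, 0, 0, 0, 60], [0, 0, 0, 0, 0, 0, 60]]]}}

```text
time: 32.8
tool_pos: [0.5183, -0.1194, 0.355]
ee_rot: [3.141, -0.0, 1.078]
wrist_force: [0.7, -0.3, 0.3]
width: 0.06
finger_force: 0.0
```

```bash
python3 ft.py
python3 - <<'E'
from h import *
S=eyes.snapshot("side")
f=7;O=(215,115)
im=S["color"][115:200,215:325,::-1]; im=(255*(im/255.)**.5).astype(np.uint8)
img=cv2.resize(im,None,fx=f,fy=f,interpolation=cv2.INTER_CUBIC)
def dr(X,c):
    u=proj(S,X);cv2.circle(img,(int((u[0]+.5-O[0])*f),int((u[1]+.5-O[1])*f)),1,c,-1)
psi=1.079;ax=np.array([.611,.0535]);z0=.115+.0165-.066
for a in np.arange(0,6.28,.1): dr([ax[0]+.034*np.cos(a),ax[1]+.034*np.sin(a),z0],(255,0,255))
for r in np.arange(.075,.166,.005): dr([ax[0]-r*np.cos(psi),ax[1]-r*np.sin(psi),z0+.047],(255,255,0))
cv2.imwrite("pics/f.png",img)
E
```

```text
[ 0.01 -0.39  0.17 -0.03 -0.04 -0.01] [ 0.5191 -0.1178  0.3548] [ 3.142e+00 -1.000e-03  1.080e+00] 32.95 rim 89.8
deg 54.0 Fx,Fy tool -0.34 0.19
```

View pics/f.png

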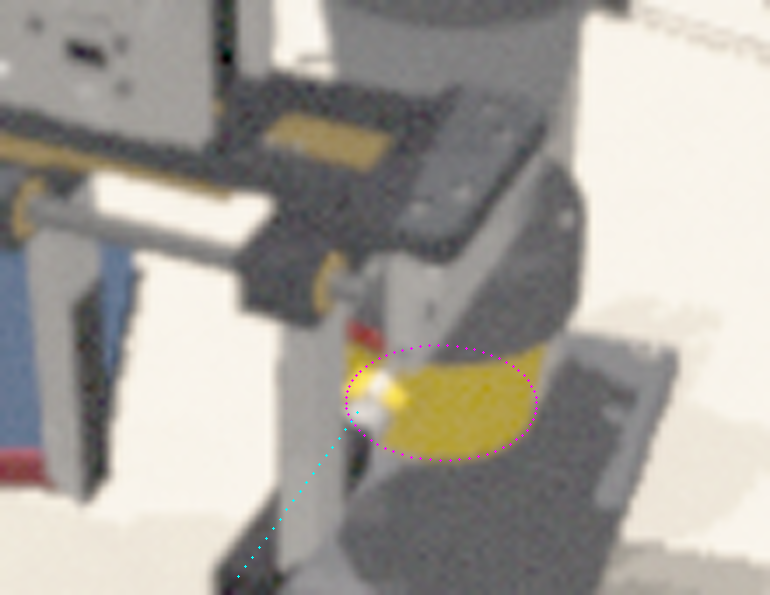

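The cup hangs level at the predicted height, with its bottom at row 460 in both the picture and the overlay. The handle is at the locked bearing and the gripper is clear.

```bash
python3 -c "
from bench import robot
print(robot.close_job())"
```

```text
the job is handed in; nothing more can be done
None
```

The chip cup is back on and hangs locked by itself, with the handle about 54° anticlockwise of the white mark (binding felt at about 42°). The job was handed in at about 33 s. On the first try the lugs caught on the ledges and the cup tipped slightly in the grip, so I levelled it on the cyclone's base plate and offered it up again.

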